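# Drift the drying-rail strap into line and bolt it

## Task

The steel strap on the foot of the drying rail has swung out of line, so its bolt hole no longer sits over the hole in the foot. Take the tapered drift from the wooden block, work its point into both holes and wedge it fully home so that it levers the strap into line, bearing down on it at the end with a steady 15 to 20 N for a second; then draw it out, stand it upright back in the block, and put the big flanged bolt fully home through both holes in its place, pressed down the same way, and let go. Never push on the strap with the gripper itself, never load the strap or foot with more than 40 N, and leave the small stud in the block and everything else on the bench where it is.

Things in the scene. Friction and masses are not known exactly. Their poses are not given: they have to be found in the camera images.
- foot: Grey steel foot of the drying rail, fixed to the bench: a bar 240 mm long (its own x), 70 wide, 50 high. Origin at bench height directly under the bolt hole, which lies 35 mm from the end of the bar nearest the robot; +x runs along the bar, away from the hole, to the strap's pivot (at x = 110 mm) and to a rail socket 48 mm across and 95 mm high (at x = 175 mm), which also has a fixing plate 60 x 130 x 8 mm on the bench.
- foot_hole (a point): Centre of the foot's bolt hole at the foot's top face, 50 mm above the bench. The hole is round, 18 mm across, upright, and goes 50 mm down to the bench.
- strap: Flat steel strap, 145 x 50 x 8 mm, on the foot. Origin at its pivot, on its underside; -x runs to the bolt hole, 110 mm off. It only turns about the upright pivot; at the start its hole is 6.4 to 8.2 mm to one side. It rubs (about 8 N sideways at the hole moves it; wedging with the drift takes a push of 5 to 15 N) and stays where left. The pivot nut stands 20 mm above it.
- strap_hole (a point): Centre of the strap's bolt hole at the strap's top face, 58 mm above the bench. Round, 18 mm across, through the 8 mm strap. In line when it is straight above the foot's hole.
- drift_grip (a point): Centre of the drift's handle. The drift is a plain steel tool standing upright in the wooden block, the tallest of the three things there: an upright round handle 24 mm across from 5 to 65 mm above the underside of its flange (this point is 35 mm above the underside), a flange 32 mm across and 5 mm thick, and below it a pin 52 mm long: 17 mm across for the first 12 mm, then tapering to 5 mm at the point. Mass about 0.25 kg.
- drift_seat (a point): Centre of the underside of the drift's flange; fully home when this is on the strap's top face. z points up along the drift when it stands upright.
- drift_tip (a point): The drift's point, 52 mm below the underside of its flange.
- bolt_grip (a point): Centre of the big bolt's head. The bolt stands upright in the wooden block: round head 24 mm across from 5 to 33 mm above the underside of its flange (this point is 19 mm above the underside), flange 32 mm across and 5 mm thick, shank 16 mm across and 44 mm long with its last 4 mm tapered to 11 mm. Mass about 0.18 kg.
- bolt_seat (a point): Centre of the underside of the bolt's flange; fully home when this is on the strap's top face. z points up along the bolt when it stands upright.
- stud_grip (a point): Centre of the small stud's head, a bystander also in the block: head 16 mm across, flange 28 mm across, its top 25 mm above the block. To be left alone. This point is 15 mm above the underside of its flange.
- rack: Wooden block fixed on the bench, 70 mm (its x) by 210 mm (its y) by 65 mm high, with three equal upright holes in a row along its y. Origin under its centre. Drift, bolt and stud each stand in one hole, in any order, flange on the block's top.
- slot0 (a point): Mouth of the block's hole at y = -70 mm, on its top face, 65 mm above the bench. 20 mm across, 56 mm deep.
- slot1 (a point): Mouth of the block's middle hole, 65 mm above the bench. 20 mm across, 56 mm deep.
- slot2 (a point): Mouth of the block's hole at y = +70 mm, on its top face, 65 mm above the bench. 20 mm across, 56 mm deep.
- wrench: Bystander: steel wrench 170 mm long lying on the bench between block and foot.
- dipper: Bystander: indigo mug 90 mm across, 85 mm high, behind the block. Origin under its centre.
- jar: Bystander: amber jar 64 mm across, 90 mm high, behind the block. Origin under its centre.
- bowl: Bystander: aluminium bowl 150 mm across, 55 mm high, to the left. Origin under its centre.
- collar: Bystander: steel ring 48 mm across, 14 mm high, in front of the foot. Origin under its centre.
- brush: Bystander: brush lying in front on the left.
Not all that is in view belongs to the job. What is shaped like the part that bears drift_grip but green is not meant.

How it is judged:
By the outcome, as a careful person would: the job done as asked, in the order asked, and still so for the second after the job is handed in, with the robot touching nothing.
It also fails if it takes over 72 s, if anything falls off the work surface, if the arm or the gripper's body presses on something with over 40 N, if the wrist force passes 120 N, or if a joint passes its speed limit or range.

## Robot

A 6-joint arm with a two-finger parallel gripper is mounted at the origin on the work surface. World frame = base frame: x ahead of the robot, y to its left, z up, the work surface at z = 0. Lengths are in m, angles in degrees, forces in N, time in s.
With the tool pointing down it reaches from about 0.4 to 0.825 m from the base axis. Payload 7 kg.
Tool frame: the origin (TCP) lies at the very end of the fingers, on their centre line; the grasp point (between the pads) lies 19 mm behind it (ctrl.grip_depth is the distance from the TCP to the grasp point, in m); z points along the fingers, y is the line along which they close (so a half turn about z gives the same grasp; the last joint's range is limited). The gripper opens to 88 mm and grips with 3 to 60 N. Pads are 19 mm wide; open, the fingers measure 130 mm over their backs; the gripper's body (78 mm by 193 mm) begins 47 mm behind the grasp point.
Start: joints at [87.897, 20.546, 0.682, 0, -70.136, -16.507], TCP at [0.215, 0.64, 0.227] pointing down, gripper open.
Joint ranges: [-176.03, 176.03], [-82.01, 121.73], [-58.28, 71.71], [-173.87, 95.51], [-174.79, -0.11], [-173.66, 173.66]. Speed limits (degrees/s): [136.94, 136.94, 172.46, 180, 180, 180].

## Interface

Orientations are given as [roll, pitch, yaw] about the fixed x, y, z axes, in that order (R = Rz(yaw) Ry(pitch) Rx(roll)).
In Python, from plant import get_obs, eyes, ctrl, spotter gives the robot as it stands.
- The arm moves only by the shell command python3 -m crank 'ROWS'. ROWS is JSON, one flat list of numbers, 7 for each row, row after row: the turn, a rotation vector about the tool's x, y, z in rad, then the shift along the tool's x, y, z in mm, then the opening, from 0 (shut) to 1 (fully open). A call has 1 to 5 rows; each row shifts and turns the commanded pose from where the row before left it, along the tool's axes as they then stand; what a row does not reach is not made up. A row lasts 1/8 s, in which the tool goes at most 62.5 mm and 10.7 degrees, less where a joint would pass 70% of its speed; a pose out of reach is approached as far as the arm can. A call is refused whole if a number of a shift passes 62.5 or a number of a turn 0.188, either way. A call with a gripper value outside its range is refused whole. The fingers move at their own pace and stop on an object; the grip force is fixed at half the most. Time passes only in rows, so rows that do not move let the fingers close. It gives the time, the measured TCP pose, the force, the opening and the grip force at its end, in the units of the state.
- get_obs(): the state, without advancing time (a new reading comes with each control period).
- eyes.snapshot(name): name is "scene" or "top" or "wrist"; returns the picture (384x512x3 uint8, blue, green, red); there is no depth.
- eyes.camera_model(name): a dict with "fx", "fy", "cx", "cy" (pixels), "extrinsics" (4x4, takes a point from camera to world coordinates). Camera axes: x right, y down, z forward; pixel columns grow to the right and rows downward; lengths in m; the calibration is good to about 2 mm. A picture is of the moment at which its call begins: read the wrist's pose just before it. camera_model takes no time and is no camera call; for the wrist camera it gives the pose at the moment of the call.
- ctrl.close_job(): hands the job in; it is judged then, once.
Trained networks look in the newest picture that a camera, given by its name, has taken for a name from the list of things; names that differ only in an ending like _2 or _b are one class to them, and where a whole thing is asked for, a point or a joint stands for the part that bears it (a point fixed in the world has none). Each returns a list of dicts, best first, with "p" (0 to 1); they miss things now and then, are a little off and sometimes report something else, mostly with a low value. They report only what shows in the picture. A call takes as long as a camera call. They do not tell look-alikes from the thing itself.
- spotter.outline_of(camera, target): "region" (384x512 bool, what is visible of it) and "rect" ([left, top, width, height] in pixels, round what is visible of it).
- spotter.place_of(camera, target): "location" ([column, row] in pixels: a listed point, or the origin of a listed thing).
The state is a dict: "clock": time; "joint_pos": joint angles; "qvel": joint speeds; "tau": joint torques, N m; "tool_pos": TCP position; "orientation": TCP orientation; "force": force on the tool from outside, world axes, zero at the start; "moment": the same for the moment, N m; "opening": finger opening in m; "gripper_force": force on a finger pad.
Only numpy, scipy, OpenCV 4.12 (cv2) and the standard library are available. Lean on these libraries where they do the work, as an engineer would, in place of code of your own. Each camera call takes 0.05 s, during which the arm holds its last target. There are 200 camera calls.

## Working session

There is one attempt and no reset: what is moved stays moved. The work goes in short steps, Python scripts to look and compute and a shell command to move; the robot and the scene stay as the last step left them, time stands still between calls to the robot, and variables do not carry over. Pictures are saved under pics/ and viewed, at most 11 in all, crops included, and the job is handed in when it is done.

```bash
ls; mkdir -p pics
cat > h.py <<'E'
import numpy as np, cv2
from plant import get_obs, eyes, ctrl, spotter
from scipy.spatial.transform import Rotation as Rn
def ray(cam,px,z):
    m=eyes.camera_model(cam); E=np.array(m["extrinsics"])
    d=E[:3,:3]@np.array([(px[0]-m["cx"])/m["fx"],(px[1]-m["cy"])/m["fy"],1]); o=E[:3,3]
    return o+d*(z-o[2])/d[2]
def proj(cam,p):
    m=eyes.camera_model(cam); E=np.array(m["extrinsics"])
    c=E[:3,:3].T@(np.array(p)-E[:3,3]); return np.array([m["cx"]+m["fx"]*c[0]/c[2],m["cy"]+m["fy"]*c[1]/c[2]])
def R(): 
    return Rn.from_euler('xyz',get_obs()["orientation"],degrees=True).as_matrix()
E
python3 - <<'E'
from h import *
o=get_obs(); print({k:np.round(v,3) for k,v in o.items()})
a=eyes.snapshot("top"); b=eyes.snapshot("scene")
cv2.imwrite("pics/top.png",a); cv2.imwrite("pics/scene.png",b)
Z=dict(foot_hole=.05,strap_hole=.058,drift_grip=.1,drift_seat=.065,bolt_grip=.084,bolt_seat=.065,stud_grip=.08,rack=0,slot0=.065,slot1=.065,slot2=.065,foot=0,strap=.05)
for c in("top","scene"):
  print(c,np.round(np.array(eyes.camera_model(c)["extrinsics"])[:3,3],2))
  for n,z in Z.items():
    for r in spotter.place_of(c,n)[:3]:
      if r["p"]>.15: print(n,round(r["p"],2),np.round(r["location"],1),np.round(ray(c,r["location"],z),4))
E
```

```text
pics
{'clock': np.float64(0.0), 'joint_pos': array([ 8.7899e+01,  2.0591e+01,  6.3400e-01, -1.9000e-02, -7.0135e+01,
       -1.6507e+01]), 'qvel': array([-0.018,  0.073,  0.033, -0.05 ,  0.119, -0.035]), 'tau': array([-2.0000e-03, -5.8271e+01,  2.9307e+01,  6.9980e+00,  7.0000e-03,
       -0.0000e+00]), 'tool_pos': array([0.215, 0.639, 0.226]), 'orientation': array([ 1.79907e+02, -9.00000e-03, -1.86150e+01]), 'force': array([0.564, 0.225, 0.215]), 'moment': array([ 0.007, -0.005, -0.032]), 'gripper_force': np.float64(0.0), 'opening': np.float64(0.088)}
top [0.36 0.08 1.08]
foot_hole 0.67 [208.2 203.6] [0.5238 0.1846 0.05  ]
foot_hole 0.67 [359.7 205.3] [ 0.506  -0.2707  0.05  ]
strap_hole 0.66 [356.3 204.8] [ 0.5066 -0.258   0.058 ]
strap_hole 0.56 [210.6 201.1] [0.5298 0.1765 0.058 ]
strap_hole 0.39 [209.4 197.8] [0.54  0.18  0.058]
drift_grip 0.62 [336.9 198.4] [ 0.5206 -0.1901  0.1   ]
drift_grip 0.55 [347.2 236.8] [ 0.4102 -0.2108  0.1   ]
drift_grip 0.44 [317.5 164.3] [ 0.6232 -0.141   0.1   ]
drift_seat 0.7 [345.5 236.3] [ 0.4137 -0.2163  0.065 ]
drift_seat 0.62 [312.8 170. ] [
[... 1535 characters left out ...]
0.72 [184.9 225.7] [ 0.51   -0.1854  0.065 ]
stud_grip 0.67 [163.7 229.6] [ 0.5    -0.2469  0.08  ]
rack 0.63 [189.6 243.6] [ 0.5171 -0.1816  0.    ]
slot0 0.85 [205.4 221. ] [ 0.5324 -0.1306  0.065 ]
slot0 0.84 [162.7 238.4] [ 0.5132 -0.2608  0.065 ]
slot0 0.8 [184.7 226.9] [ 0.5139 -0.1889  0.065 ]
slot1 0.85 [205.4 221. ] [ 0.5324 -0.1306  0.065 ]
slot1 0.84 [162.7 238.4] [ 0.5132 -0.2608  0.065 ]
slot1 0.8 [184.7 226.9] [ 0.5139 -0.1889  0.065 ]
slot2 0.85 [205.4 221. ] [ 0.5324 -0.1306  0.065 ]
slot2 0.84 [162.7 238.4] [ 0.5132 -0.2608  0.065 ]
slot2 0.8 [184.7 226.9] [ 0.5139 -0.1889  0.065 ]
foot 0.59 [278.8 194.8] [0.5209 0.1705 0.    ]
strap 0.87 [307.8 198.9] [0.644  0.1738 0.05  ]
```

Run:
```python
import cv2,numpy as np
a=cv2.imread("pics/top.png")[120:270,170:400]; b=cv2.imread("pics/scene.png")[150:300,120:350]
cv2.imwrite("pics/c.png",np.vstack([cv2.resize(a,None,fx=2,fy=2,interpolation=2),cv2.resize(b,None,fx=2,fy=2,interpolation=2)]))
```

```text
(no output)
```

View pics/c.png

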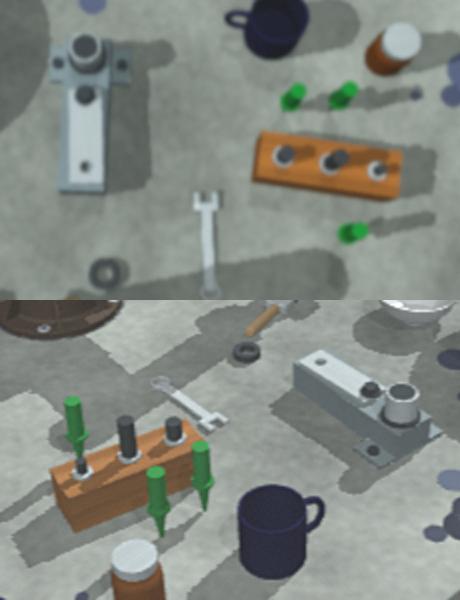

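The block's row, in crop pixels of the scene view: bolt (174,430), drift as the tallest dark handle (127,437), stud (82,465). Look-alikes are three green drifts: (73,430), (157,500) and (200,475). The dark middle one is the drift (top image about (333,203)), at roughly (0.511, -0.188). I'll look at the foot from close up on the way.

```bash
cat >> h.py <<'E'
def go(p,yaw=None):
    "total tool-frame move from the current pose: turn z (rad), shift mm"
    o=get_obs(); M=R(); s=M.T@(np.array(p)-o["tool_pos"])*1000
    t=0 if yaw is None else -np.radians((yaw-o["orientation"][2]+180)%360-180)
    print("shift if not turned",np.round(s,1),"turn",round(t,3),"shift in final frame",np.round(Rn.from_euler('xyz',[180,0,yaw if yaw is not None else o["orientation"][2]],degrees=True).as_matrix().T@(np.array(p)-o["tool_pos"])*1000,1), "tilt",np.round(o["orientation"],2))
E
python3 - <<'E'
from h import *
m=eyes.camera_model("wrist"); E=np.array(m["extrinsics"]); o=get_obs()
print(np.round(R().T@(E[:3,3]-o["tool_pos"]),3), np.round(R().T@E[:3,:3],3), m["fx"])
go([.50,.172,.26],-9)
E
```

```text
[ 0.074 -0.    -0.159] [[ 0.    -0.962 -0.274]
 [ 1.    -0.     0.001]
 [-0.001 -0.274  0.962]] 341.7141921719829
shift if not turned [419.  352.4 -33.4] turn -0.168 shift in final frame [354.2 417.4 -33.5] tilt [180.    -0.   -18.61]
```

```bash
python3 -m crank '[0,0,-0.168,0,0,0,1, 0,0,0,41,41,-3,1, 0,0,0,41,41,-3,1, 0,0,0,41,41,-3,1, 0,0,0,41,41,-3,1]'; python3 -m crank '[0,0,0,41,41,-3,1, 0,0,0,41,41,-3,1, 0,0,0,41,41,-3,1, 0,0,0,41,41,-3,1, 0,0,0,41,41,-3,1]'; python3 -m crank '[0,0,0,41,41,-3,0.6, 0,0,0,0,0,0,0.6]'
python3 - <<'E'
from h import *
a=eyes.snapshot("wrist"); cv2.imwrite("pics/w1.png",a)
print(np.round(get_obs()["tool_pos"],4))
for n,z in dict(foot_hole=.05,strap_hole=.058,foot=0,strap=.05).items():
    for r in spotter.place_of("wrist",n)[:2]: print(n,round(r["p"],2),np.round(r["location"],1),np.round(ray("wrist",r["location"],z),4))
E
```

```text
clock: 2.02
tool_pos: [0.3526, 0.4506, 0.2389]
orientation: [-180.0, -0.0, -9.0]
force: [0.9, 0.6, -0.2]
opening: 0.0874
gripper_force: 0.0
clock: 2.65
tool_pos: [0.5232, 0.216, 0.2541]
orientation: [-180.0, -0.0, -9.0]
force: [1.3, 0.9, -0.2]
opening: 0.0872
gripper_force: 0.0
clock: 2.9
tool_pos: [0.5581, 0.1675, 0.2565]
orientation: [180.0, -0.0, -9.3]
force: [-0.3, -0.1, 0.1]
opening: 0.0729
gripper_force: 0.0
[0.5571 0.1689 0.2564]
foot_hole 0.75 [260.9 193.5] [0.5246 0.1808 0.05  ]
strap_hole 0.91 [271.8 195.1] [0.5228 0.1696 0.058 ]
foot 0.92 [266.5 181.6] [0.5239 0.1757 0.    ]
strap 0.59 [252.5  91. ] [0.6335 0.1734 0.05  ]
```

View pics/w1.png

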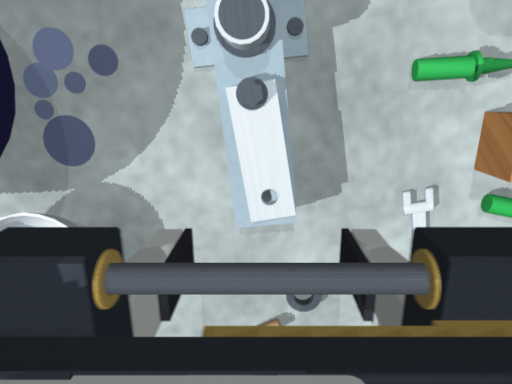

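Strap (white) at x 227–295 px, its hole at (270,197). The strap's free end has swung right (−y) of the foot's bar, whose near-left corner is at (235,227). Next, a fit of the foot outline.

Run:
```python
from h import *
a=cv2.imread("pics/w1.png")[60:240,195:345]
cv2.imwrite("pics/w1c.png",cv2.resize(a,None,fx=3.3,fy=3.3,interpolation=cv2.INTER_CUBIC))
g=cv2.cvtColor(cv2.imread("pics/w1.png"),cv2.COLOR_BGR2GRAY).astype(int)
for r in (130,150,170,190,210): print(r,g[r,215:310].tolist())
```

```text
130 [175, 173, 173, 171, 170, 168, 170, 176, 187, 191, 191, 192, 192, 194, 192, 191, 191, 191, 209, 237, 241, 240, 241, 241, 242, 242, 241, 241, 241, 241, 241, 243, 243, 243, 241, 241, 240, 239, 239, 240, 241, 241, 241, 241, 240, 239, 240, 241, 240, 241, 241, 239, 241, 240, 238, 238, 239, 240, 238, 239, 241, 241, 241, 241, 242, 241, 241, 230, 161, 146, 145, 145, 146, 146, 146, 147, 146, 146, 147, 146, 148, 149, 147, 147, 147, 145, 146, 145, 145, 145, 144, 143, 144, 143, 144]
150 [185, 184, 185, 185, 186, 189, 189, 190, 191, 191, 192, 190, 190, 191, 191, 192, 191, 191, 192, 192, 191, 192, 215, 240, 241, 240, 240, 242, 243, 241, 241, 240, 240, 240, 242, 243, 243, 242, 241, 240, 239, 239, 240, 241, 240, 241, 241, 241, 239, 239, 240, 240, 240, 240, 238, 239, 240, 239, 238, 240, 240, 238, 239, 241, 241, 241, 241, 241, 241, 240, 230, 165, 145, 144, 144, 142, 140, 137, 136, 138, 136, 136, 136, 136, 135, 135, 135, 135, 136, 138, 137, 136, 138, 139, 140]
170 [199, 197, 195, 193, 193, 190, 187, 185, 182, 182, 183, 184, 184, 186, 191, 191, 190, 191, 191, 191, 192, 191, 191, 192, 193, 197, 220, 
[... 598 characters left out ...]
, 131, 108, 93, 106, 149, 182, 187, 197, 212, 228, 235, 238, 239, 238, 239, 240, 239, 238, 240, 240, 240, 240, 240, 240, 240, 232, 168, 142, 143, 138, 137, 136, 136, 136, 134, 135, 137, 137, 137, 138, 136, 136, 136, 135]
210 [198, 197, 197, 195, 195, 195, 194, 193, 193, 194, 194, 193, 193, 191, 190, 189, 188, 187, 189, 194, 193, 193, 193, 193, 193, 195, 194, 194, 195, 195, 195, 196, 195, 207, 233, 237, 236, 239, 242, 242, 239, 237, 237, 236, 236, 238, 239, 239, 239, 237, 236, 236, 238, 239, 239, 239, 241, 241, 240, 237, 237, 236, 236, 236, 236, 239, 239, 240, 239, 240, 240, 238, 239, 239, 239, 240, 239, 240, 239, 231, 178, 182, 190, 190, 190, 190, 190, 187, 188, 187, 183, 181, 178, 176, 176]
```

View pics/w1c.png

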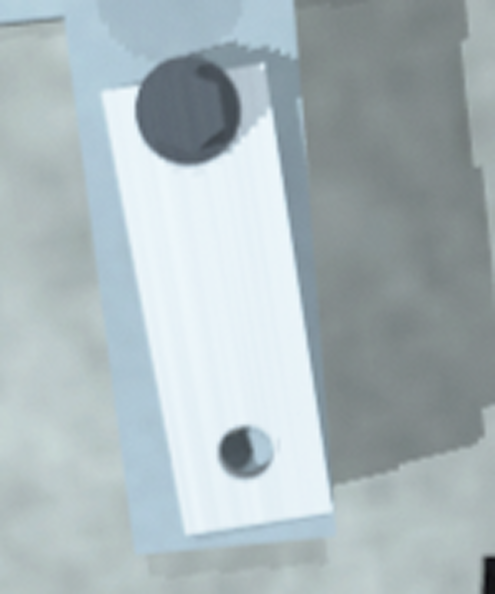

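Run:
```python
from h import *
c=lambda x,y:(195+x/3.3-.35,60+y/3.3-.35)
P={k:ray("wrist",c(*v),z) for k,(v,z) in dict(A=((135,552),.05),B=((333,535),.05),C=((75,70),.05),D=((296,30),.05),hole=((246,452),.058),s1=((187,535),.058),s2=((331,512),.058),s3=((103,91),.058),s4=((263,64),.058)).items()}
for k,v in P.items(): print(k,np.round(v,4))
n=lambda v:v/np.linalg.norm(v)
u1=n((P["C"]-P["A"])[:2]);u2=n((P["D"]-P["B"])[:2]); e=n((P["A"]-P["B"])[:2])
print("angles",np.degrees(np.arctan2(u1[1],u1[0])),np.degrees(np.arctan2(u2[1],u2[0])),np.degrees(np.arctan2(-e[0],e[1])),"width",np.linalg.norm(P["A"]-P["B"]))
u=n(u1+u2); m=(P["A"]+P["B"])[:2]/2; F=m+.035*u; print("foot hole",F,"pivot",F+.11*u)
w1=n((P["s3"]-P["s1"])[:2]);w2=n((P["s4"]-P["s2"])[:2]); print("strap",np.degrees(np.arctan2(w1[1],w1[0])),np.degrees(np.arctan2(w2[1],w2[0])),"w",np.linalg.norm(P["s1"]-P["s2"]))
d=P["hole"][:2]-F; v=np.array([-u[1],u[0]]); print("strap hole offset along,across",d@u*1e3,d@v*1e3)
```

```text
A [0.4889 0.2174 0.05  ]
B [0.4845 0.1486 0.05  ]
C [0.6488 0.2071 0.05  ]
D [0.6498 0.1381 0.05  ]
hole [0.5212 0.1734 0.058 ]
s1 [0.4953 0.1977 0.058 ]
s2 [0.4959 0.1484 0.058 ]
s3 [0.6411 0.1989 0.058 ]
s4 [0.6413 0.1497 0.058 ]
angles -3.68302969697175 -3.6426559281362647 -3.6760989375222084 width 0.06896962726251375
foot hole [0.52162572 0.18075087] pivot [0.63140102 0.17372351]
strap 0.47482603176396165 0.5223189451430723 w 0.04925432112576814
strap hole offset along,across 0.06279250007793727 -7.318387517942478
```

Foot width comes to 69 mm against the true 70, and the strap offset is −7.3 mm, within 6.4–8.2. Foot hole is at (0.5216, 0.1808), foot yaw −3.65°. Next: to the block.

```bash
python3 -m crank '[0,0,0,2,55,0,0.6, 0,0,0,2,55,0,0.6, 0,0,0,2,55,0,0.6, 0,0,0,1,55,0,0.6, 0,0,0,1,55,0,0.6]'; python3 -m crank '[0,0,0,1,55,0,0.6, 0,0,0,1,52,0,0.6, 0,0,0.175,0,0,0,0.6, 0,0,0.175,0,0,0,0.6, 0,0,0.175,0,0,0,0.6]' ; python3 -m crank '[0,0,0.175,0,0,0,0.6, 0,0,0.175,0,0,0,0.6, 0,0,0.175,0,0,0,0.6, 0,0,0.175,0,0,0,0.6, 0,0,0.175,0,0,0,0.6]';python3 -m crank '[0,0,0.175,0,0,0,0.6, 0,0,0,0,0,0,0.6]'
python3 - <<'E'
from h import *
a=eyes.snapshot("wrist"); cv2.imwrite("pics/w2.png",a)
print(np.round(get_obs()["tool_pos"],4),get_obs()["orientation"])
for n,z in dict(drift_grip=.1,drift_seat=.065,bolt_grip=.084,bolt_seat=.065,stud_grip=.08,slot0=.065,rack=0).items():
    for r in spotter.place_of("wrist",n)[:4]:
      if r["p"]>.3: print(n,round(r["p"],2),np.round(r["location"],1),np.round(ray("wrist",r["location"],z),4))
E
```

```text
clock: 3.78
tool_pos: [0.521, -0.1024, 0.257]
orientation: [-180.0, -0.1, -8.8]
force: [1.2, 0.1, -0.2]
opening: 0.0523
gripper_force: 0.0
clock: 4.4
tool_pos: [0.5068, -0.2072, 0.2567]
orientation: [-180.0, -0.0, -39.3]
force: [0.6, -1.5, 0.3]
opening: 0.0527
gripper_force: 0.0
clock: 5.03
tool_pos: [0.5069, -0.2068, 0.2567]
orientation: [-180.0, 0.0, -89.4]
force: [-0.0, 0.2, 0.1]
opening: 0.0523
gripper_force: 0.0
clock: 5.28
tool_pos: [0.5069, -0.207, 0.2567]
orientation: [-180.0, 0.0, -99.0]
force: [0.9, 0.5, 0.4]
opening: 0.0527
gripper_force: 0.0
[ 0.5068 -0.2072  0.2567] [-1.79984753e+02  3.59360090e-03 -9.89066275e+01]
drift_grip 0.92 [258.4 191.9] [ 0.5166 -0.1923  0.1   ]
drift_grip 0.91 [320.  216.7] [ 0.461  -0.1579  0.1   ]
drift_grip 0.9 [100.9 195. ] [ 0.6669 -0.2128  0.1   ]
drift_grip 0.42 [195.6 292.9] [ 0.5994 -0.0939  0.1   ]
drift_seat 0.94 [330.6 195.2] [ 0.4432 -0.1671  0.065 ]
drift_seat 0.86 [259.9 184.3] [ 0.516  -0.1908  0.065 ]
drift_seat 0.61 [126.6 187.7] [ 0.6565 -0.2092  0.065 ]
drift_seat 0.31 [260.8 112.6] [ 0.5032 -0.2639  0.065 ]
bolt_grip 0.6 [257.8 249.7] [ 0.5286 -0.1255  0.084 ]
bolt_seat 0.76 [255.6 242. ] [ 0.5314 -0.1264  0.065 ]
stud_grip 0.95 [258.3 111.7] [ 0.5048 -0.2662  0.08  ]
slot0 0.96 [260.7 115.2] [ 0.5033 -0.2619  0.065 ]
slot0 0.75 [257.6 182. ] [ 0.5178 -0.1942  0.065 ]
slot0 0.74 [257.6 244.3] [ 0.5297 -0.1235  0.065 ]
rack 0.98 [259.  168.4] [ 0.5174 -0.1951  0.    ]
rack 0.62 [256.2 243.8] [ 0.5378 -0.0955  0.    ]
```

View pics/w2.png

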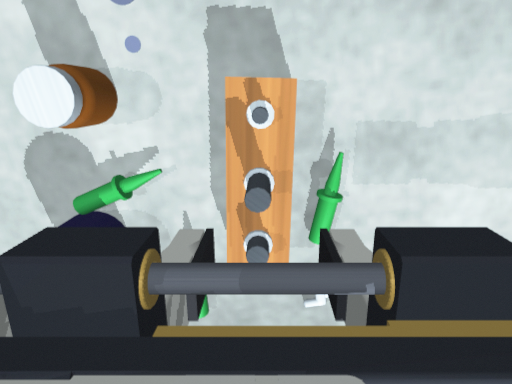

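Block seen from above, far end at the top: stud (260,115), drift (258,190, the tallest dark handle), bolt (258,250). Green look-alikes are at (330,200), (115,190) and (205,305). The network's best drift_grip at (258,192) is the dark middle one. Refining with the block's edges.

Run:
```python
from h import *
a=cv2.imread("pics/w2.png"); h=cv2.cvtColor(a,cv2.COLOR_BGR2HSV)
m=((h[...,0]>5)&(h[...,0]<25)&(h[...,1]>110)&(h[...,2]>60))
L=[]
for r in range(90,230,20):
    c=np.where(m[r,200:310])[0]+200; p=ray("wrist",(c[0],r),.065);q=ray("wrist",(c[-1]+1,r),.065); L.append((p+q)/2); print(r,c[0],c[-1],np.round(p[:2],4),np.round(q[:2],4),round(np.linalg.norm(p-q),4))
col=np.where(m[60:120,245])[0]+60; print("far end",col[0],ray("wrist",(245,col[0]),.065),ray("wrist",(280,np.where(m[60:120,280])[0][0]+60),.065))
L=np.array(L);k=np.polyfit(L[:,1],L[:,0],1);print(k)
# flanges: bright ring
for n,(x,y) in dict(stud=(260,114),drift=(258,184),bolt=(257,243)).items():
    w=(h[...,1]<70)&(h[...,2]>120); w[:,:238]=0;w[:,282:]=0; w[:y-20]=0;w[y+20:]=0
    ys,xs=np.where(w); hull=cv2.convexHull(np.c_[xs,ys].astype(np.float32)); e=cv2.fitEllipse(hull); print(n,xs.min(),xs.max(),ys.min(),ys.max(),np.round(e[0],1),np.round(e[1],1),np.round(ray("wrist",e[0],.07),4))
r=[q for q in spotter.outline_of("wrist","drift_grip")]
for q in r: print(round(q["p"],2),q["rect"])
d=(h[...,2]<95); d[:,:240]=0;d[:,276:]=0; d[:165]=0; d[228:]=0; ys,xs=np.where(d); print("dark",xs.min(),xs.max(),ys.min(),ys.max())
```

```text
90 226 295 [ 0.533  -0.2913] [ 0.465  -0.2803] 0.0689
110 226 294 [ 0.5367 -0.2725] [ 0.4686 -0.2615] 0.0689
130 226 293 [ 0.5404 -0.2531] [ 0.4723 -0.2421] 0.069
150 226 292 [ 0.5443 -0.233 ] [ 0.4761 -0.222 ] 0.0691
170 226 292 [ 0.5483 -0.2124] [ 0.479  -0.2012] 0.0702
190 227 290 [ 0.5515 -0.1908] [ 0.4842 -0.1799] 0.0682
210 227 290 [ 0.5557 -0.1687] [ 0.4873 -0.1577] 0.0693
far end 78 [ 0.51257965 -0.29938292  0.065     ] [ 0.47888644 -0.2939509   0.065     ]
[0.18380534 0.55175149]
stud 246 274 100 128 [259.9 113.9] [28.5 29. ] [ 0.5037 -0.2636  0.07  ]
drift 243 274 168 203 [258.3 187.6] [32.6 42.1] [ 0.5178 -0.1894  0.07  ]
bolt 243 272 230 262 [257.3 246.9] [29.4 35.6] [ 0.53   -0.1229  0.07  ]
0.93 [307.7, 153.3, 37.9, 91.4]
0.78 [240.7, 167.8, 33.2, 45.8]
0.76 [73.4, 169.1, 86.5, 44.8]
0.66 [247.2, 96.6, 27.0, 33.7]
0.64 [198.6, 295.3, 9.2, 22.5]
dark 245 270 173 196
```

Run:
```python
from h import *
go([.5163,-.194,.083],-100.4)
```

```text
shift if not turned [-15.6  -7.3 173.6] turn 0.021 shift in final frame [-15.7  -7.  173.6] tilt [-180.      0.    -99.18]
```

```bash
python3 -m crank '[0,0,0.021,-15.6,-7.2,20,0.6, 0,0,0,0,0,50,0.6, 0,0,0,0,0,50,0.6, 0,0,0,0,0,40,0.6, 0,0,0,0,0,13.6,0.6]'; python3 -m crank '[0,0,0,0,0,0,0.6, 0,0,0,0,0,0,0, 0,0,0,0,0,0,0, 0,0,0,0,0,0,0, 0,0,0,0,0,0,0]'
```

```text
clock: 6.35
tool_pos: [0.5147, -0.194, 0.0807]
orientation: [179.8, -0.0, -100.4]
force: [-0.2, 0.3, 0.8]
opening: 0.0527
gripper_force: 0.0
clock: 6.98
tool_pos: [0.5167, -0.194, 0.0837]
orientation: [-179.9, 0.0, -100.4]
force: [-0.2, -0.0, 3.9]
opening: 0.0233
gripper_force: 30.0
```

```bash
python3 -m crank '[0,0,0,0,0,-20,0, 0,0,0,0,0,-50,0, 0,0,0,0,0,-50,0, 0,0,0,-52.3,8.9,0,0, 0,0,0,-52.3,8.9,0,0]'; python3 -m crank '[0,0,0,-52.3,8.9,0,0, 0,0,0,-52.3,8.9,0,0, 0,0,0,-52.3,8.9,0,0, 0,0,0,-52.3,8.9,0,0, 0,0,0,-52,9,0,0]'; python3 -m crank '[0,0,-0.169,0,0,0,0, 0,0,-0.169,0,0,0,0, 0,0,-0.169,0,0,0,0, 0,0,-0.169,0,0,0,0, 0,0,-0.169,0,0,0,0]'; python3 -m crank '[0,0,-0.169,0,0,0,0, 0,0,-0.169,0,0,0,0, 0,0,-0.169,0,0,0,0, 0,0,-0.169,0,0,0,0, 0,0,-0.168,0,0,0,0]'; python3 -m crank '[0,0,0,0,0,0,0, 0,0,0,0,0,0,0]'
python3 - <<'E'
from h import *
o=get_obs();a=eyes.snapshot("wrist"); cv2.imwrite("pics/w3.png",a)
print(o["tool_pos"],o["orientation"],o["force"],o["moment"])
T=o["tool_pos"]-[0,0,.016]
for n,z in dict(drift_tip=T[2]-.052,drift_seat=T[2],strap_hole=.058,foot_hole=.05).items():
    for r in spotter.place_of("wrist",n)[:2]:
      print(n,round(r["p"],2),np.round(r["location"],1),np.round(ray("wrist",r["location"],z),4))
print(proj("wrist",T-[0,0,.052]))
E
```

```text
clock: 7.6
tool_pos: [0.5171, -0.087, 0.2032]
orientation: [-180.0, 0.0, -100.6]
force: [1.0, -0.7, -4.2]
opening: 0.0235
gripper_force: 30.0
clock: 8.22
tool_pos: [0.5202, 0.1787, 0.2026]
orientation: [179.9, -0.0, -100.4]
force: [0.6, -0.0, -3.0]
opening: 0.0239
gripper_force: 30.0
clock: 8.85
tool_pos: [0.5204, 0.1769, 0.2023]
orientation: [179.9, 0.0, -51.7]
force: [0.5, -1.1, -3.2]
opening: 0.0231
gripper_force: 30.0
clock: 9.48
tool_pos: [0.5204, 0.1769, 0.2023]
orientation: [180.0, 0.1, -3.4]
force: [-0.0, -0.1, -2.3]
opening: 0.023
gripper_force: 30.0
clock: 9.72
tool_pos: [0.5208, 0.177, 0.2027]
orientation: [180.0, 0.0, -3.9]
force: [0.2, 0.3, -2.3]
opening: 0.0238
gripper_force: 30.0
[0.52078243 0.17697724 0.20265062] [ 1.79982448e+02  3.44796434e-02 -3.87354459e+00] [ 0.18402277  0.26624455 -2.31553999] [-0.0435892   0.0009814  -0.03158191]
drift_tip 0.76 [263.2 204.4] [0.5203 0.179  0.1347]
drift_seat 0.91 [265.2 230.9] [0.5219 0.1774 0.1867]
drift_seat 0.59 [266.1 172. ] [0.5551 0.1747 0.1867]
strap_hole 0.58 [274.4 174.7] [0.5231 0.1692 0.058 ]
foot_hole 0.86 [265.7 170.4] [0.5258 0.177  0.05  ]
foot_hole 0.61 [ 21.6 225.8] [0.4861 0.4187 0.05  ]
[266.13200545 203.63514884]
```

View pics/w3.png

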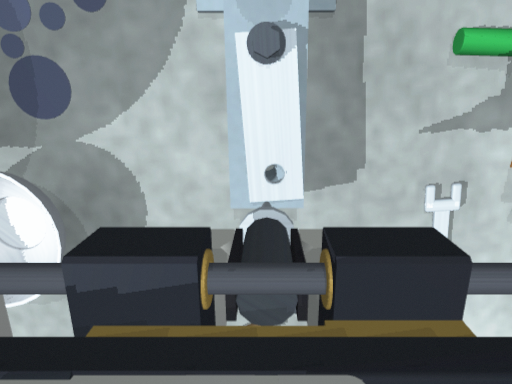

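Run:
```python
from h import *
a=cv2.imread("pics/w3.png"); g=cv2.cvtColor(a,cv2.COLOR_BGR2GRAY).astype(int)
s=g[155:195,255:298]; m=(s<226).astype(np.uint8); n,l,st,ce=cv2.connectedComponentsWithStats(m)
for i in range(1,n): print(st[i],ce[i]+[255,155])
i=[i for i in range(1,n) if (abs(ce[i]+[255,155]-[274,174])<4).all()][0]
cx,cy=255+st[i][0]+st[i][2]/2-.5,155+st[i][1]+st[i][3]/2-.5
print(cx,cy,st[i],ray("wrist",(cx,cy),.058))
cv2.imwrite("pics/w3c.png",cv2.resize(a[80:225,215:320],None,fx=4,fy=4,interpolation=cv2.INTER_CUBIC))
```

```text
[  9   8  21  22 364] [273.93406593 173.60714286]
[31 16  1  3  3] [286. 172.]
274.0 173.5 [  9   8  21  22 364] [0.5242331 0.1695457 0.058    ]
```

View pics/w3c.png

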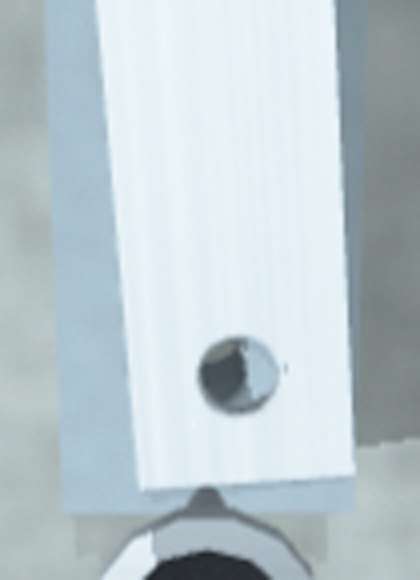

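Run:
```python
from h import *
c=lambda x,y:(215+x/4-.375,80+y/4-.375)
q=dict(A=((62,513),.05),B=((355,509),.05),C=((45,10),.05),D=((366,10),.05),hole=((238,374),.058),s1=((142,490),.058),s2=((354,476),.058),s3=((99,30),.058),s4=((335,30),.058))
P={k:ray("wrist",c(*v),z)[:2] for k,(v,z) in q.items()}
for k,v in P.items(): print(k,np.round(v,4))
n=lambda v:v/np.linalg.norm(v)
an=lambda u:round(np.degrees(np.arctan2(u[1],u[0])),2)
u1=n(P["C"]-P["A"]);u2=n(P["D"]-P["B"]); e=n(P["A"]-P["B"])
print(an(u1),an(u2),an([e[1],-e[0]]),"w",np.linalg.norm(P["A"]-P["B"]),np.linalg.norm(P["s1"]-P["s2"]),an(P["s3"]-P["s1"]),an(P["s4"]-P["s2"]))
u=n(u1+u2); F=(P["A"]+P["B"])/2+.035*u; v=np.array([-u[1],u[0]]); d=P["hole"]-F; print("foot hole",F,"strap off",d@u,d@v)
print("tip ray at .135",ray("wrist",(266.4,202.1),.1347), get_obs()["tool_pos"])
```

```text
A [0.4913 0.2136]
B [0.4877 0.1432]
C [0.6065 0.2065]
D [0.6019 0.1368]
hole [0.5246 0.1694]
s1 [0.4983 0.1934]
s2 [0.4985 0.1439]
s3 [0.6014 0.1945]
s4 [0.5981 0.1444]
-3.54 -3.21 -2.9 w 0.07051865913044113 0.0495091124923688 0.64 0.31
foot hole [0.52441078 0.17635001] strap off 0.0005727766070610615 -0.006916823541491
tip ray at .135 [0.52191034 0.17671638 0.1347    ] [0.5209983  0.1770836  0.20293864]
```

```bash
python3 -m crank '[0,0,0,3.5,4,30,0, 0,0,0,0,0,36,0, 0,0,0,0,0,0,0, 0,0,0,0,0,0,0]'
python3 - <<'E'
from h import *
o=get_obs();a=eyes.snapshot("wrist"); cv2.imwrite("pics/w4.png",a)
print(o["tool_pos"],o["orientation"],o["force"])
T=o["tool_pos"]-[0,0,.068]; print(proj("wrist",T))
cv2.imwrite("pics/w4c.png",cv2.resize(a[60:240,200:330],None,fx=3.3,fy=3.3,interpolation=cv2.INTER_CUBIC))
E
```

```text
clock: 10.48
tool_pos: [0.5251, 0.1733, 0.1382]
orientation: [-180.0, -0.1, -3.6]
force: [0.1, 0.3, -1.5]
opening: 0.0233
gripper_force: 30.0
[0.52510036 0.17328193 0.13822766] [-1.79984856e+02 -7.55995399e-02 -3.63839873e+00] [ 0.10488033  0.25252046 -1.52845494]
[266.38023459 203.78869457]
```

View pics/w4c.png

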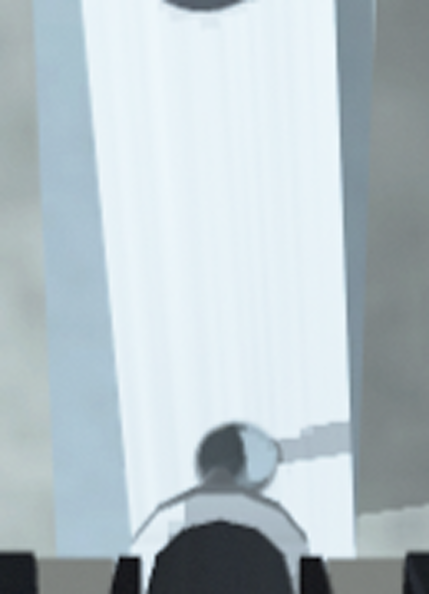

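Run:
```python
from h import *
c=lambda x,y:(200+x/3.3-.35,60+y/3.3-.35)
r=lambda x,y,z:ray("wrist",c(x,y),z)[:2]
print("hole",r(238,462,.058),"tip",r(217,472,.070),"fk",get_obs()["tool_pos"])
L=[r(35,60,.05),r(44,300,.05),r(55,540,.05)]; Q=[r(375,20,.05),r(366,200,.05)]
u=np.array([np.cos(np.radians(-3.4)),np.sin(np.radians(-3.4))]); v=np.array([-u[1],u[0]])
print("edges across",[round(p@v*1e3,1) for p in L],[round(p@v*1e3,1) for p in Q],"hole",r(238,462,.058)@v*1e3,"along",r(238,462,.058)@u*1e3,"tcp",get_obs()["tool_pos"][:2]@v*1e3,get_obs()["tool_pos"][:2]@u*1e3)
```

```text
hole [0.52408865 0.16937961] tip [0.52588292 0.17391429] fk [0.52532646 0.17352099 0.13863536]
edges across [np.float64(242.5), np.float64(242.9), np.float64(243.0)] [np.float64(171.7), np.float64(172.4)] hole 200.16327335634324 along 513.120869896823 tcp 204.3707751833883 514.1108952854757
```

```bash
python3 -m crank '[0,0,0,-1,0.5,0,0, 0,0,0,0,0,12,0, 0,0,0,0,0,10,0, 0,0,0,0,0,6,0, 0,0,0,0,0,0,0]'; python3 -m crank '[0,0,0,0,0,1.5,0, 0,0,0,0,0,1.5,0, 0,0,0,0,0,0,0]'
```

```text
clock: 11.15
tool_pos: [0.5231, 0.1722, 0.1082]
orientation: [179.9, 0.0, -3.7]
force: [-0.2, -1.2, -2.4]
opening: 0.0237
gripper_force: 30.0
clock: 11.52
tool_pos: [0.5235, 0.1724, 0.1061]
orientation: [-180.0, -0.0, -3.7]
force: [2.1, -0.8, -3.3]
opening: 0.023
gripper_force: 30.0
```

```bash
python3 -m crank '[0,0,0,0,-0.3,2,0, 0,0,0,0,-0.3,2,0, 0,0,0,0,-0.3,2,0, 0,0,0,0,0,0,0]'; python3 -m crank '[0,0,0,0,-0.3,2,0, 0,0,0,0,-0.3,2,0, 0,0,0,0,0,0,0]'
```

```text
clock: 12.02
tool_pos: [0.5241, 0.1729, 0.1007]
orientation: [180.0, -0.1, -3.6]
force: [3.1, -4.9, 2.9]
opening: 0.0236
gripper_force: 30.0
clock: 12.4
tool_pos: [0.5243, 0.1735, 0.0968]
orientation: [180.0, -0.1, -3.6]
force: [3.5, -5.6, 3.0]
opening: 0.0237
gripper_force: 30.0
```

```bash
python3 -m crank '[0,0,0,0.3,-0.4,2,0, 0,0,0,0.2,-0.4,2,0, 0,0,0,0,0,0,0]'; python3 -m crank '[0,0,0,0,-0.4,2,0, 0,0,0,0,-0.4,2,0, 0,0,0,0,0,0,0]'
```

```text
clock: 12.78
tool_pos: [0.5246, 0.1741, 0.0926]
orientation: [180.0, -0.1, -3.6]
force: [2.7, -6.1, 4.2]
opening: 0.0232
gripper_force: 30.0
clock: 13.15
tool_pos: [0.5246, 0.1747, 0.0886]
orientation: [179.9, -0.1, -3.6]
force: [3.7, -6.9, 2.4]
opening: 0.0232
gripper_force: 30.0
```

```bash
python3 -m crank '[0,0,0,0.3,-0.4,2,0, 0,0,0,0.2,-0.4,2,0, 0,0,0,0,0,0,0]'; python3 -m crank '[0,0,0,0.2,-0.4,2,0, 0,0,0,0,-0.4,2,0, 0,0,0,0,0,0,0]'
```

```text
clock: 13.52
tool_pos: [0.5248, 0.1754, 0.0842]
orientation: [179.9, -0.0, -3.6]
force: [4.5, -7.4, 0.8]
opening: 0.0234
gripper_force: 30.0
clock: 13.9
tool_pos: [0.5249, 0.1761, 0.0801]
orientation: [179.9, -0.0, -3.7]
force: [2.9, -6.3, 0.5]
opening: 0.0232
gripper_force: 30.0
```

```bash
python3 -m crank '[0,0,0,0.2,-0.3,2,0, 0,0,0,0.1,-0.2,2,0, 0,0,0,0,0,0,0]'; python3 -m crank '[0,0,0,0,-0.1,1,0, 0,0,0,0,0,0,0]'
```

```text
clock: 14.28
tool_pos: [0.5251, 0.1763, 0.0766]
orientation: [179.9, 0.0, -3.6]
force: [1.0, -8.6, 6.7]
opening: 0.0232
gripper_force: 30.0
clock: 14.52
tool_pos: [0.5252, 0.1765, 0.0765]
orientation: [179.9, -0.0, -3.6]
force: [-2.1, -8.3, 14.7]
opening: 0.0233
gripper_force: 30.0
```

```bash
python3 -m crank '[0,0,0,0,0,0.2,0, 0,0,0,0,0,0,0]' | grep -E "clock|tool_pos|force"; for i in 1 2; do python3 -m crank '[0,0,0,0,0,0,0]' | grep -E "clock|force: \["; done
```

```text
clock: 14.78
tool_pos: [0.5252, 0.1765, 0.0765]
force: [-4.1, -8.3, 17.2]
gripper_force: 30.0
clock: 14.9
force: [-2.8, -8.4, 16.4]
clock: 15.02
force: [-3.2, -7.9, 16.9]
```

```bash
python3 -m crank '[0,0,0,0,0,-0.08,0, 0,0,0,0,0,0,0, 0,0,0,0,0,0,0]' | grep -E "clock|tool_pos|force"; for i in 1 2 3; do python3 -m crank '[0,0,0,0,0,0,0, 0,0,0,0,0,0,0, 0,0,0,0,0,0,0, 0,0,0,0,0,0,0]' | grep -E "clock|tool_pos|force: \["; done
```

```text
clock: 15.4
tool_pos: [0.5252, 0.1765, 0.0765]
force: [-3.8, -8.6, 15.5]
gripper_force: 30.0
clock: 15.9
tool_pos: [0.5252, 0.1765, 0.0765]
force: [-2.8, -8.8, 15.8]
clock: 16.4
tool_pos: [0.5252, 0.1765, 0.0765]
force: [-3.6, -7.7, 16.0]
clock: 16.9
tool_pos: [0.5252, 0.1765, 0.0765]
force: [-3.3, -8.4, 15.7]
```

```bash
python3 -m crank '[0,0,0,-0.3,0.6,-1,0, 0,0,0,0,0,-1,0, 0,0,0,0,0,-5,0, 0,0,0,0,0,-5,0, 0,0,0,0,0,0,0]'
python3 -m crank '[0,0,0,0,0,-10,0, 0,0,0,0,0,-10,0, 0,0,0,0,0,-25,0, 0,0,0,0,0,-35,0, 0,0,0,0,0,-35,0]'
python3 - <<'E'
from h import *
go([.5167,-.194,.205],-100.4)
E
```

```text
clock: 17.52
tool_pos: [0.5247, 0.1764, 0.0867]
orientation: [179.9, 0.0, -3.7]
force: [2.6, -5.1, -1.2]
opening: 0.0231
gripper_force: 30.0
clock: 18.15
tool_pos: [0.5244, 0.1773, 0.2032]
orientation: [-180.0, 0.0, -3.6]
force: [0.9, 0.8, -3.3]
opening: 0.023
gripper_force: 30.0
shift if not turned [ 16.  371.1  -2. ] turn 1.689 shift in final frame [366.6 -59.5  -1.8] tilt [-1.7997e+02  1.0000e-02 -3.6500e+00]
```

```bash
python3 - <<'E'
from h import *
import time
o=get_obs();a=eyes.snapshot("wrist"); cv2.imwrite("pics/w5.png",a); print(o["tool_pos"],o["orientation"])
g=cv2.cvtColor(a,cv2.COLOR_BGR2GRAY).astype(int)
s=g[150:198,252:295]; m=(s<226).astype(np.uint8); n,l,st,ce=cv2.connectedComponentsWithStats(m)
for i in range(1,n):
    if st[i][4]>100: p=(252+st[i][0]+st[i][2]/2-.5,150+st[i][1]+st[i][3]/2-.5); print(st[i],p,ray("wrist",p,.058))
# strap right/left edges and angle
P=[]
for r in (90,110,130,150):
    c=np.where(g[r,220:320]>226)[0]+220; p,q=ray("wrist",(c[0]-.5,r),.058),ray("wrist",(c[-1]+.5,r),.058); P.append((p+q)/2); print(r,c[0],c[-1],np.round(p[:2],4),np.round(q[:2],4))
P=np.array(P); print("strap angle",np.degrees(np.arctan(np.polyfit(P[:,0],P[:,1],1)[0])))
E
python3 -m crank '[0,0,0,2,53,0,0, 0,0,0,2,53,0,0, 0,0,0,2,53,0,0, 0,0,0,2,53,0,0, 0,0,0,3,53,0,0]'; python3 -m crank '[0,0,0,3,53,0,0, 0,0,0,2,53,0,0, 0,0,0.169,0,0,0,0, 0,0,0.169,0,0,0,0, 0,0,0.169,0,0,0,0]'; python3 -m crank '[0,0,0.169,0,0,0,0, 0,0,0.169,0,0,0,0, 0,0,0.169,0,0,0,0, 0,0,0.169,0,0,0,0, 0,0,0.169,0,0,0,0]'; python3 -m crank '[0,0,0.169,0,0,0,0, 0,0,0.168,0,0,0,0, 0,0,0,0,0,0,0, 0,0,0,0,0,0,0]'
python3 - <<'E'
from h import *
o=get_obs();a=eyes.snapshot("wrist"); cv2.imwrite("pics/w6.png",a)
go([.5167,-.194,.0837],-100.4)
cv2.imwrite("pics/w6c.png",cv2.resize(a[60:240,190:330],None,fx=3.3,fy=3.3,interpolation=cv2.INTER_CUBIC))
T=o["tool_pos"]-[0,0,.0187]; print(T,proj("wrist",T-[0,0,.052]),proj("wrist",[.5167,-.194,.065]))
E
```

```text
[0.52436504 0.17733757 0.20324874] [-1.79966917e+02  1.28025655e-02 -3.64651578e+00]
[  6  18  21  22 375] (np.float64(268.0), np.float64(178.5)) [0.52526943 0.17708033 0.058     ]
90 239 296 [0.6059 0.1979] [0.6027 0.1475]
110 239 296 [0.589  0.1993] [0.5858 0.1481]
130 240 296 [0.5715 0.1999] [0.5683 0.1488]
150 241 296 [0.5535 0.2005] [0.5503 0.1495]
strap angle -2.4844832623678172
clock: 18.82
tool_pos: [0.5186, -0.0892, 0.2024]
orientation: [-180.0, -0.1, -3.6]
force: [0.8, -0.4, -3.1]
opening: 0.0238
gripper_force: 30.0
clock: 19.45
tool_pos: [0.517, -0.1941, 0.202]
orientation: [-180.0, -0.0, -33.1]
force: [1.0, 0.1, -3.0]
opening: 0.0235
gripper_force: 30.0
clock: 20.08
tool_pos: [0.517, -0.1937, 0.2021]
orientation: [-180.0, 0.0, -81.4]
force: [-0.4, -0.2, -2.2]
opening: 0.023
gripper_force: 30.0
clock: 20.58
tool_pos: [0.5171, -0.194, 0.202]
orientation: [-180.0, 0.0, -100.2]
force: [0.1, 0.1, -1.9]
opening: 0.0234
gripper_force: 30.0
shift if not turned [1.000e-01 4.000e-01 1.182e+02] turn 0.003 shift in final frame [  0.    0.4 118.2] tilt [-1.7999e+02  1.0000e-02 -1.0025e+02]
[ 0.51708213 -0.19399366  0.18327824] [266.18531668 202.94521513] [266.50648216 180.18959573]
```

View pics/w6c.png

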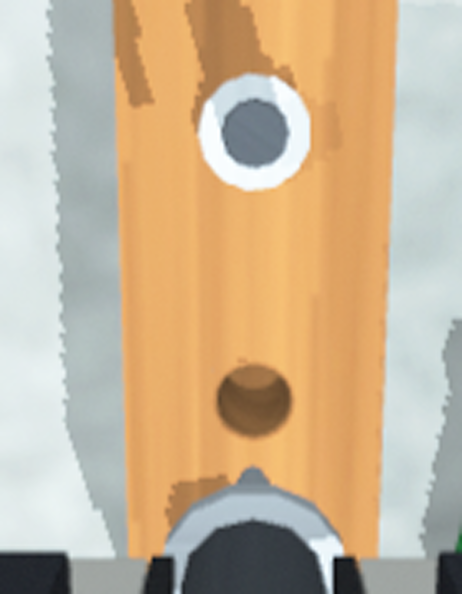

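The block's middle hole at crop (254,400) is empty and lines up with the predicted place within 1 px. The drift point is at (252,470), on the same line. Lowering it straight in.

```bash
python3 -m crank '[0,0,0,0,0.2,40,0, 0,0,0,0,0,25,0, 0,0,0,0,0,15,0, 0,0,0,0,0,15,0, 0,0,0,0,0,0,0]'; python3 -m crank '[0,0,0,0,0,8,0, 0,0,0,0,0,8,0, 0,0,0,0,0,5,0, 0,0,0,0,0,0,0]'
```

```text
clock: 21.25
tool_pos: [0.5164, -0.1941, 0.1061]
orientation: [179.9, -0.0, -100.4]
force: [0.4, -0.8, -2.6]
opening: 0.0229
gripper_force: 30.0
clock: 21.75
tool_pos: [0.5166, -0.1941, 0.0854]
orientation: [180.0, -0.0, -100.4]
force: [0.2, 0.4, -3.2]
opening: 0.0233
gripper_force: 30.0
```

```bash
python3 -m crank '[0,0,0,0,0,1.5,0, 0,0,0,0,0,0,0]'; python3 -m crank '[0,0,0,0,0,0,0.55, 0,0,0,0,0,0,0.55, 0,0,0,0,0,0,0.55, 0,0,0,0,0,-25,0.55, 0,0,0,0,0,-40,0.55]'; python3 -m crank '[0,0,0,0,0,-10,0.55, 0,0,0,-35,0,0,0.55, 0,0,0,-35,0,0,0.55, 0,0,0,0,0,0,0.55, 0,0,0,0,0,0,0.55]'
python3 - <<'E'
from h import *
o=get_obs();a=eyes.snapshot("wrist"); cv2.imwrite("pics/w7.png",a)
print(o["tool_pos"])
for n,z in dict(bolt_grip=.084,bolt_seat=.065,drift_grip=.1,drift_seat=.065).items():
    for r in spotter.place_of("wrist",n)[:3]: print(n,round(r["p"],2),np.round(r["location"],1),np.round(ray("wrist",r["location"],z),4))
print(proj("wrist",[.5294,-.1252,.098]),proj("wrist",[.5167,-.194,.065]))
cv2.imwrite("pics/w7c.png",cv2.resize(a[40:300,160:360],None,fx=2.2,fy=2.2,interpolation=cv2.INTER_CUBIC))
E
```

```text
clock: 22.0
tool_pos: [0.5169, -0.1942, 0.0844]
orientation: [-180.0, 0.0, -100.4]
force: [0.6, -0.8, -2.9]
opening: 0.0237
gripper_force: 30.0
clock: 22.62
tool_pos: [0.5159, -0.1941, 0.149]
orientation: [179.8, -0.0, -100.4]
force: [1.3, -0.4, 1.1]
opening: 0.0479
gripper_force: 0.0
clock: 23.25
tool_pos: [0.5293, -0.1253, 0.1591]
orientation: [180.0, -0.0, -100.4]
force: [0.1, -0.0, -0.4]
opening: 0.0482
gripper_force: 0.0
[ 0.52932327 -0.12527703  0.15906934]
bolt_grip 0.69 [267.1 204.8] [ 0.5291 -0.1229  0.084 ]
bolt_grip 0.6 [262.2 194.9] [ 0.5312 -0.1308  0.084 ]
bolt_seat 0.67 [264.4 195. ] [ 0.5307 -0.1251  0.065 ]
drift_grip 0.96 [265.2 102.3] [ 0.5173 -0.1939  0.1   ]
drift_grip 0.91 [ 46.9 141.7] [ 0.6585 -0.1953  0.1   ]
drift_grip 0.85 [352.2 170.2] [ 0.4693 -0.1413  0.1   ]
drift_seat 0.78 [182. 244.] [ 0.6036 -0.0967  0.065 ]
drift_seat 0.75 [ 76.6 125.3] [ 0.6558 -0.2022  0.065 ]
drift_seat 0.65 [365.5 131.6] [ 0.4489 -0.1592  0.065 ]
[266.26205299 208.14995084] [266.1356875  100.82397624]
```

View pics/w7c.png

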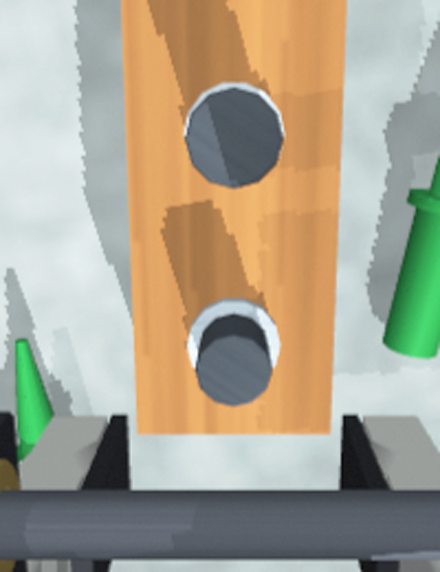

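Drift stands upright in the middle hole (crop (234,135)), and the bolt head is at (234,368) between the open fingers. Next: take the bolt.

```bash
python3 -m crank '[0,0,0,0,0,40,0.55, 0,0,0,0,0,30,0.55, 0,0,0,0,0,14.5,0.55, 0,0,0,0,0,0,0.55, 0,0,0,0,0,0,0.55]'; python3 -m crank '[0,0,0,0,0,0,0, 0,0,0,0,0,0,0, 0,0,0,0,0,0,0, 0,0,0,0,0,0,0]'; python3 -m crank '[0,0,0,0,0,-20,0, 0,0,0,0,0,-40,0, 0,0,0,0,0,-40,0, 0,0,0,-49.4,9.8,0,0, 0,0,0,-49.4,9.8,0,0]'; python3 -m crank '[0,0,0,-49.4,9.8,0,0, 0,0,0,-49.4,9.8,0,0, 0,0,0,-49.4,9.8,0,0, 0,0,0,-49.4,9.8,0,0, 0,0,0,0,0,0,0]';  python3 -m crank '[0,0,0,0,0,0,0]'
python3 - <<'E'
from h import *
o=get_obs();a=eyes.snapshot("wrist"); cv2.imwrite("pics/w8.png",a)
go([.5252,.1768,.0675],-100.4)
T=o["tool_pos"]-[0,0,.0535]; print(o["tool_pos"],proj("wrist",T),proj("wrist",[.5252,.1768,.058]))
cv2.imwrite("pics/w8c.png",cv2.resize(a[100:260,190:340],None,fx=3.3,fy=3.3,interpolation=cv2.INTER_CUBIC))
E
```

```text
clock: 24.12
tool_pos: [0.5304, -0.1254, 0.0759]
orientation: [-179.9, 0.0, -100.4]
force: [0.3, -0.0, 1.1]
opening: 0.0483
gripper_force: 0.0
clock: 24.62
tool_pos: [0.5297, -0.1253, 0.0752]
orientation: [-180.0, 0.0, -100.4]
force: [-0.3, -0.1, 3.5]
opening: 0.0229
gripper_force: 30.0
clock: 25.25
tool_pos: [0.5279, -0.0238, 0.1752]
orientation: [-180.0, 0.0, -100.5]
force: [1.1, 0.6, -1.6]
opening: 0.0229
gripper_force: 30.0
clock: 25.88
tool_pos: [0.5251, 0.1798, 0.1743]
orientation: [180.0, -0.0, -100.2]
force: [-1.0, -0.9, -2.2]
opening: 0.023
gripper_force: 30.0
clock: 26.0
tool_pos: [0.5248, 0.1768, 0.1743]
orientation: [179.9, -0.0, -100.4]
force: [-0.2, 0.0, -1.3]
opening: 0.0229
gripper_force: 30.0
shift if not turned [ -0.7  -0.2 107. ] turn -0.001 shift in final frame [ -0.6  -0.2 107. ] tilt [ 1.7995e+02 -4.0000e-02 -1.0044e+02]
[0.52482462 0.17677185 0.17434485] [266.46228793 211.60149626] [265.79432419 186.96674095]
```

View pics/w8c.png

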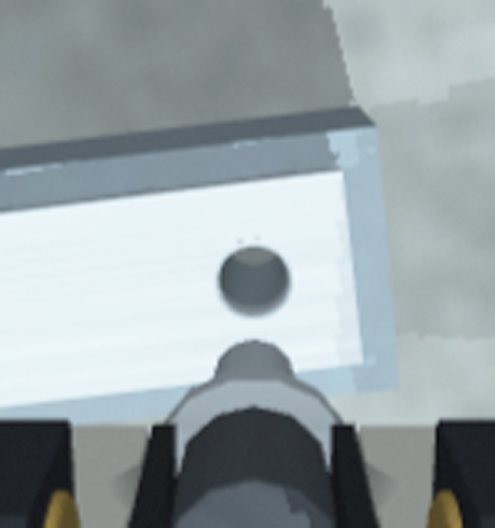

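The bolt shank is at crop (255,345) with the hole ahead at (254,281). The hole is clean and round, and the foot's wall shows straight below it, so the strap is in line. Descending with a small correction.

```bash
python3 -m crank '[0,0,0,0.8,0,30,0, 0,0,0,0,0,25,0, 0,0,0,0,0,0,0, 0,0,0,0,0,4,0, 0,0,0,0,0,3,0]'; python3 -m crank '[0,0,0,0,0,2,0, 0,0,0,0,0,0,0]'
```

```text
clock: 26.68
tool_pos: [0.5258, 0.1761, 0.1137]
orientation: [-179.9, 0.1, -100.4]
force: [0.3, 0.3, -1.4]
opening: 0.0229
gripper_force: 30.0
clock: 26.92
tool_pos: [0.5252, 0.1761, 0.111]
orientation: [-180.0, 0.0, -100.4]
force: [0.2, 0.5, -0.8]
opening: 0.023
gripper_force: 30.0
```

```bash
python3 -m crank '[0,0,0,0,0,2,0, 0,0,0,0,0,2,0, 0,0,0,0,0,0,0]'; python3 -m crank '[0,0,0,0,0,2,0, 0,0,0,0,0,2,0, 0,0,0,0,0,2,0, 0,0,0,0,0,0,0]'
```

```text
clock: 27.3
tool_pos: [0.525, 0.1759, 0.1066]
orientation: [180.0, -0.0, -100.4]
force: [0.2, -0.7, -2.3]
opening: 0.0232
gripper_force: 30.0
clock: 27.8
tool_pos: [0.525, 0.1759, 0.1006]
orientation: [180.0, -0.0, -100.4]
force: [-0.6, 0.2, -1.6]
opening: 0.0233
gripper_force: 30.0
```

Free fall-through so far: the end is 10 mm below the strap's top with no side force. Continuing.

```bash
python3 -m crank '[0,0,0,0,0,4,0, 0,0,0,0,0,4,0, 0,0,0,0,0,4,0, 0,0,0,0,0,0,0]'; python3 -m crank '[0,0,0,0,0,4,0, 0,0,0,0,0,4,0, 0,0,0,0,0,4,0, 0,0,0,0,0,0,0]'; python3 -m crank '[0,0,0,0,0,3,0, 0,0,0,0,0,3,0, 0,0,0,0,0,0,0]'
```

```text
clock: 28.3
tool_pos: [0.525, 0.1759, 0.0883]
orientation: [180.0, -0.0, -100.4]
force: [-0.5, -0.8, -3.3]
opening: 0.0231
gripper_force: 30.0
clock: 28.8
tool_pos: [0.525, 0.1759, 0.0763]
orientation: [180.0, -0.0, -100.4]
force: [-1.3, -1.0, -2.7]
opening: 0.0231
gripper_force: 30.0
clock: 29.18
tool_pos: [0.525, 0.1759, 0.0705]
orientation: [180.0, -0.0, -100.4]
force: [-1.1, -2.0, -2.2]
opening: 0.0234
gripper_force: 30.0
```

```bash
python3 -m crank '[0,0,0,0,0,1.5,0, 0,0,0,0,0,0.5,0, 0,0,0,0,0,0,0]'|grep -E "clock|tool_pos|force: \["; python3 -m crank '[0,0,0,0,0,0.5,0, 0,0,0,0,0,0,0]'|grep -E "clock|tool_pos|force: \["
```

```text
clock: 29.55
tool_pos: [0.5251, 0.1759, 0.0688]
force: [-1.4, -1.6, 0.8]
clock: 29.8
tool_pos: [0.5251, 0.1759, 0.0684]
force: [-2.2, -3.9, 0.6]
```

```bash
python3 -m crank '[0,0,0,0,0,0.6,0, 0,0,0,0,0,0,0]'|grep -E "clock|tool_pos|force: \["; python3 -m crank '[0,0,0,0,0,0.4,0, 0,0,0,0,0,0,0]'|grep -E "clock|tool_pos|force: \["
```

```text
clock: 30.05
tool_pos: [0.5252, 0.1759, 0.0682]
force: [-4.5, -4.0, 5.8]
clock: 30.3
tool_pos: [0.5252, 0.1759, 0.0682]
force: [-5.2, -4.2, 9.9]
```

```bash
python3 -m crank '[0,0,0,0,0,0.5,0, 0,0,0,0,0,0,0, 0,0,0,0,0,0,0]'|grep -E "clock|tool_pos|force: \["
```

```text
clock: 30.68
tool_pos: [0.5251, 0.1758, 0.0681]
force: [-7.2, -6.0, 12.7]
```

```bash
python3 -m crank '[0,0,0,0.35,0.24,0.2,0, 0,0,0,0,0,0,0, 0,0,0,0,0,0,0]'|grep -E "clock|tool_pos|orient|force: \["
```

```text
clock: 31.05
tool_pos: [0.5251, 0.1758, 0.0681]
orientation: [-179.9, 0.0, -100.4]
force: [-6.9, -4.3, 14.2]
```

```bash
python3 -m crank '[0,0,0,0.1,0.3,0.18,0, 0,0,0,0,0,0,0, 0,0,0,0,0,0,0]'|grep -E "clock|tool_pos|force: \["; for i in 1 2; do python3 -m crank '[0,0,0,0,0,0,0]'|grep -E "force: \["; done
```

```text
clock: 31.42
tool_pos: [0.5251, 0.1758, 0.0681]
force: [-6.1, -4.2, 13.9]
force: [-6.5, -4.7, 14.6]
force: [-6.7, -4.5, 14.8]
```

```bash
python3 -m crank '[0,0,0,0,0,0.18,0, 0,0,0,0,0,0,0, 0,0,0,0,0,0,0]'|grep -E "clock|tool_pos|force: \["; for i in 1 2; do python3 -m crank '[0,0,0,0,0,0,0]'|grep -E "force: \["; done
```

```text
clock: 32.05
tool_pos: [0.5251, 0.1758, 0.068]
force: [-6.4, -3.9, 16.0]
force: [-7.0, -5.3, 16.3]
force: [-7.3, -4.1, 15.8]
```

```bash
for i in 1 2 3 4; do python3 -m crank '[0,0,0,0,0,0,0, 0,0,0,0,0,0,0, 0,0,0,0,0,0,0]'|grep -E "clock|tool_pos|force: \["; done
```

```text
clock: 32.67
tool_pos: [0.5251, 0.1758, 0.068]
force: [-8.4, -4.4, 15.6]
clock: 33.05
tool_pos: [0.5251, 0.1758, 0.068]
force: [-6.2, -5.3, 16.1]
clock: 33.42
tool_pos: [0.5251, 0.1758, 0.0681]
force: [-7.0, -4.8, 17.0]
clock: 33.8
tool_pos: [0.5251, 0.1758, 0.068]
force: [-6.8, -4.9, 14.7]
```

```bash
python3 -m crank '[0,0,0,0.1,0.2,-0.7,0, 0,0,0,0.1,0.2,-0.7,0, 0,0,0,0,0,0,0]'|grep -E "clock|tool_pos|force: \["; python3 -m crank '[0,0,0,0,0,0,0.55, 0,0,0,0,0,0,0.55, 0,0,0,0,0,0,0.55, 0,0,0,0,0,-20,0.55, 0,0,0,0,0,-40,0.55]'; python3 -m crank '[0,0,0,0,0,-45,0.55, 0,0,0,0,0,0,0.55, 0,0,0,0,0,0,0.55]'
python3 - <<'E'
from h import *
o=get_obs();a=eyes.snapshot("wrist");t=eyes.snapshot("scene"); print(o["tool_pos"])
for n,z in dict(bolt_grip=.077,bolt_seat=.058).items():
    for r in spotter.place_of("wrist",n)[:1]: print(n,round(r["p"],2),np.round(r["location"],1),np.round(ray("wrist",r["location"],z),4))
print("expected head top px",proj("wrist",[.5251,.1760,.091]))
cv2.imwrite("pics/end.png",np.vstack([cv2.resize(a[60:260,130:380],(750,300*2)[::1])[::2,::1][:300] , cv2.resize(t[150:300,120:350],(460,300),interpolation=2) if 0 else cv2.copyMakeBorder(cv2.resize(t[150:300,120:350],(460,300),interpolation=2),0,0,0,290,0)]))
E
```

```text
clock: 34.17
tool_pos: [0.5249, 0.1758, 0.0682]
force: [-0.4, -3.9, 4.9]
clock: 34.8
tool_pos: [0.5231, 0.1752, 0.1267]
orientation: [179.8, -0.1, -100.4]
force: [-0.1, 0.2, 1.2]
opening: 0.0481
gripper_force: 0.0
clock: 35.17
tool_pos: [0.5239, 0.1757, 0.1724]
orientation: [180.0, 0.0, -100.4]
force: [-0.8, -0.3, -0.4]
opening: 0.0482
gripper_force: 0.0
[0.52386438 0.175677   0.1723752 ]
bolt_grip 0.6 [265.  197.1] [0.5248 0.1778 0.077 ]
bolt_seat 0.96 [264.7 188. ] [0.5247 0.1757 0.058 ]
expected head top px [264.23199256 200.21239318]
```

View pics/end.png

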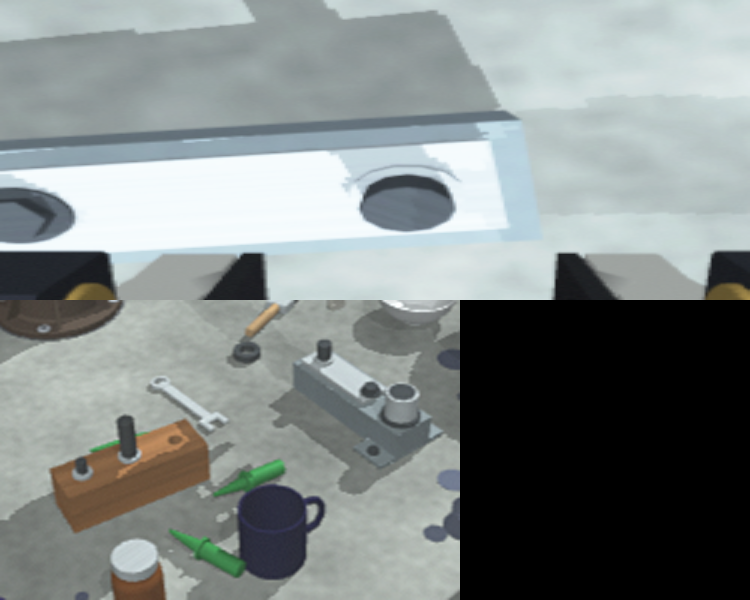

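The bolt is home on the strap with its flange flat. The drift is upright in the middle hole, the stud is in place, and the hand is clear. The green drifts had already toppled from their points by the first wrist views; I never went near them.

```bash
python3 -c "
from plant import ctrl; print(ctrl.close_job())"
```

```text
the job is handed in; nothing more can be done
None
```

The job is handed in at about 35 s: the drift was wedged fully home, held at about 16 N for two seconds and stood back upright in the block, and the bolt is fully home through both holes, pressed at about 16 N for two seconds and released. The three green look-alike drifts, which stood on their points at the start, were lying down by the first wrist pictures; the arm did not touch them.

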